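Fuel cap of the mower engine: screw it home to the first click

ROBOT

A 7-joint arm with a two-finger parallel gripper is mounted at the origin on the work surface. World frame = base frame: x ahead of the robot, y to its left, z up, the work surface at z = 0. Lengths are in m, angles in rad, forces in N, time in s.
With the tool pointing down it reaches from about 0.4 to 0.875 m from the base axis. Payload 19.3 kg.
Tool frame: the origin (TCP) lies at the very end of the fingers, on their centre line; the grasp point (between the pads) lies 19 mm behind it; z points along the fingers, y is the line along which they close (so a half turn about z gives the same grasp; the last joint's range is limited). The gripper opens to 85 mm and grips with 20 to 120 N. Pads are 22 mm wide; open, the fingers measure 114 mm over their backs; the gripper's body (76 mm by 85 mm) begins 54 mm behind the grasp point. The pads swing forward as they close: fully open they stand 13 mm farther back than shut.
Start: joints at [-1.418, 0.521, -0.036, 1.599, 0.021, 1.021, -0.113], TCP at [0.138, 0.61, 0.231] pointing down, gripper open.
Joint ranges: [-2.91, 2.91], [-0.3, 2.13], [-1.5, 1.42], [0.17, 2.43], [-1.26, 4.41], [0.16, 1.93], [-2.52, 2.52]. Speed limits (rad/s): [1.89, 1.89, 2.39, 2.39, 3.01, 3.01, 3.01].

INTERFACE

Orientations are given as [roll, pitch, yaw] about the fixed x, y, z axes, in that order (R = Rz(yaw) Ry(pitch) Rx(roll)).
In Python, from workcell import monitor, optics, job_done gives the robot as it stands.
- The arm moves only by the shell command python3 -m handwheel 'ROWS' [FORCE]. ROWS is JSON, a list of rows, each an object of numbers: "dx", "dy", "dz": the shift along the tool's x, y, z in cm; "wx", "wy", "wz": the turn, a rotation vector about the tool's x, y, z in rad; "claw": the opening in per cent of the stroke, from 0 (shut) to 100 (fully open). A call has 1 to 8 rows; each row shifts and turns the commanded pose from where the row before left it, along the tool's axes as they then stand; what a row does not reach is not made up. A row lasts 1/8 s, in which the tool goes at most 62.5 mm and 10.7 degrees, less where a joint would pass 70% of its speed; a pose out of reach is approached as far as the arm can. A call with a gripper value outside its range is refused whole. The fingers move at their own pace and stop on an object; FORCE is the grip in N (left out, the last holds). Time passes only in rows, so rows that do not move let the fingers close. It gives the time, the measured TCP pose, the force, the opening and the grip force at its end, in the units of the state.
- monitor.observe(): the state, without advancing time (a new reading comes with each control period).
- optics.grab_frame(name): name is "side" or "top"; returns a dict with "frame" (420x560x3 uint8, blue, green, red), "fovy" (degrees; the focal length in pixels is half the picture's height over the tangent of half this angle, whatever the lens; pixels are square), "cx", "cy" (the principal point, pixels), "k1" (the pictures are not rectified: a ray, as slopes to the right and down, at radius r is drawn at 1 + k1 r^2 times it, then the intrinsics apply), "R" (3x3) and "t" (3): a world point X has camera coordinates R X + t. Camera axes: x right, y down, z forward; pixel columns grow to the right and rows downward; lengths in m; the calibration is good to about 2 mm. A picture is of the moment at which its call begins. There is no depth.
- job_done(): hands the job in; it is judged then, once.
Trained networks look in the newest picture that a camera, given by its name, has taken for a name from the list of things; names that differ only in an ending like _2 or _b are one class to them, and where a whole thing is asked for, a point or a joint stands for the part that bears it (a point fixed in the world has none). Each returns a list of dicts, best first, with "p" (0 to 1); they miss things now and then, are a little off and sometimes report something else, mostly with a low value. They report only what shows in the picture. A call takes as long as a camera call.
- optics.masks_of(name, camera): "region" (420x560 bool, what is visible of it) and "rect" ([left, top, width, height] in pixels, round what is visible of it).
The state is a dict: "clock": time; "qpos": joint angles; "qd": joint speeds; "joint_efforts": joint torques, N m; "position": TCP position; "tool_rot": TCP orientation; "force": force on the tool from outside, world axes, zero at the start; "moment": the same for the moment, N m; "grip_width": finger opening in m; "finger_force": force on a finger pad.
Only numpy, scipy, OpenCV 4.12 (cv2) and the standard library are available. Lean on these libraries where they do the work, as an engineer would, in place of code of your own. Each camera call takes 0.05 s, during which the arm holds its last target. There are 200 camera calls.

TASK

The mower engine on the bench has been filled up and its dark fuel cap only sits loosely on the slanted neck of the tank. Screw the cap home clockwise by its grip bar until its ratchet clicks the first time, stop there without driving it on to a second click, and let go. Leave the other things on the bench where they are.

Things in the scene. Friction and masses are not known exactly. Their poses are not given: they have to be found in the camera images.
- cap_grip (a point): Middle of the straight bar across the round dark fuel cap, on the cap's turning axis. z: this axis, out of the neck, 35 deg from vertical, leaning away from the blower housing; x along the bar, y across it. Bar 62 mm long, 16 thick, 24 tall (12 above, 12 below this point). Screwing on is clockwise seen from outside (negative about z); one grasp will do, 1.3 rad at most; the cap does not sink.
- neck_seat (a point): Middle of the tank's filler rim, on the cap's axis, 37 mm below cap_grip; fixed to the engine. z vertical; the neck leans 35 deg towards its -x; y along the off-white tank. With the cap just home the bar lies level, along y; at the first click it stands 0.39 rad (22 deg) farther clockwise. The second click is 0.39 rad beyond.
- cap_screw (a joint): Turn (rad) of the cap's threaded insert on the neck, clockwise positive: starts at 0.2 to 0.6, home (gasket on the rim, firm stop) at 1.10. Friction 0.22 N m; stays where left. The bar turns with it until the ratchet slips.
- engine: Mower engine, 0.45 x 0.5 m, fixed on two timber bearers. Origin on the bench under the middle of its round blower housing (radius 125 mm, top 0.275 m up); -x points to the tank and fuel cap (neck_seat 0.20 m out, 0.19 m up), +x to the muffler, y to the cylinder. The small T-shaped cap at +x is the oil filler, not the one meant.
- oil_bottle: Bystander: grey engine-oil bottle, 84 mm across, 215 mm tall, standing to the right of the engine. Origin under its middle.
- screwdriver: Bystander: screwdriver 200 mm long lying to the left of the engine. Origin under its middle.
- box_spanner: Bystander: tubular plug spanner, 150 mm long, 25 mm thick, lying to the left of the engine. Origin under its middle.
- filter_element: Bystander: flat air-filter element, 125 x 90 x 36 mm, lying to the left of the engine. Origin under its middle.
- cap_top (a point): Middle of the fuel cap's flat top, under the bar, 11 mm below cap_grip along the axis; same axes as cap_grip. The cap is 70 mm across, its flat top 64 mm, its underside 21 mm below this point. Beside the bar and outward along z all is free; the blower housing is about 60 mm from the cap's rim.
- cap_click (a joint): Slip (rad) of the cap's ratchet over its first tooth, clockwise positive, 0 to 0.39; 0 until the cap is home. Firm up to about 0.45 N m, then it gives: the torque falls steadily to zero at 0.28 and turns over, drawing the bar into the notch at 0.39: the first click. Let go past 0.28 it drops into the notch and stays; let go earlier it springs back to 0.
- cap_click2 (a joint): The same over the second tooth: stays 0 while the bar is turned up to the first click; driven on, it gives at about 0.52 N m. Past 0.28 is the second click; let go before that it springs back to 0. The bar's whole turn is cap_screw + cap_click + cap_click2.

How it is judged:
By the outcome, as a careful person would: the job done as asked, in the order asked, and still so for the second after the job is handed in, with the robot touching nothing.
It also fails if it takes over 48 s, if anything falls off the work surface, if the arm or the gripper's body presses on something with over 40 N, if the wrist force passes 120 N, or if a joint passes its speed limit or range.

## Working session

There is one attempt and no reset: what is moved stays moved. The work goes in short steps, Python scripts to look and compute and a shell command to move; the robot and the scene stay as the last step left them, time stands still between calls to the robot, and variables do not carry over. Pictures are saved under pics/ and viewed, at most 10 in all, crops included, and the job is handed in when it is done.

```bash
mkdir -p pics; ls
cat > h.py <<'E'
import numpy as np, cv2
from workcell import monitor, optics, job_done
from scipy.spatial.transform import Rotation as Ro
E
python3 - <<'E'
from h import *
print(monitor.observe())
ims=[]
for c in ("side","top"):
    f=optics.grab_frame(c); cv2.imwrite(f"pics/{c}0.png",f["frame"]); print({k:v for k,v in f.items() if k!="frame"})
    for n in ("cap_grip","engine","oil_bottle"):
        for d in optics.masks_of(n,c)[:2]: print(c,n,d["p"],d["rect"],np.argwhere(d["region"]).mean(0)[::-1])
E
```

```text
pics
{'clock': 0.0, 'qpos': array([-1.41818664,  0.52199431, -0.03634206,  1.59994997,  0.0211793 ,
        1.02106846, -0.11282004]), 'qd': array([-0.00021392, -0.0015608 , -0.00092312,  0.00034714,  0.00071769,
        0.00073226,  0.0006559 ]), 'joint_efforts': array([ 1.77866223e-03, -9.27094889e+01,  1.98068999e+00, -3.69928694e+01,
        1.78394420e-02,  8.16714135e-03, -8.98228905e-05]), 'position': array([0.13805928, 0.60925543, 0.23075861]), 'tool_rot': array([-3.14055746e+00,  4.63860115e-05,  2.91875381e+00]), 'force': array([ 0.31348103, -0.47847547, -0.05280072]), 'moment': array([0.03250174, 0.00891578, 0.01247947]), 'finger_force': 0.0, 'grip_width': 0.08542948291493965}
{'fovy': 44.974341127210735, 'cx': 269.8460569360663, 'cy': 212.72895074027096, 'k1': -0.014961586293764309, 'R': array([[ 0.73203411, -0.68104378,  0.01747663],
       [-0.45023425, -0.50287771, -0.73783679],
       [ 0.51128776,  0.53225312, -0.67475287]]), 't': array([-0.39873628,  0.34322824,  1.54493812])}
side cap_grip 0.85 [248.5, 197.3, 26.5, 20.0] [259.62006079 203.70820669]
side cap_grip 0.26 [241.9, 158.1, 138.3, 106.5] [308.05598082 210.86461311]
side engine 0.69 [242.9, 155.5, 131.0, 110.5] [308.0665767  211.17345929]
side oil_bottle 0.84 [307.3, 289.9, 34.6, 62.6] [324.81041667 323.31041667]
{'fovy': 45.47014145876942, 'cx': 290.4027263028195, 'cy': 214.2794302644383, 'k1': -0.1554783030534074, 'R': array([[-0.01826205, -0.999788  ,  0.00951065],
       [-0.99658791,  0.01743616, -0.0806754 ],
       [ 0.08049247, -0.0109515 , -0.99669505]]), 't': array([0.01733979, 0.54959054, 1.48039324])}
top cap_grip 0.75 [278.1, 214.6, 28.4, 25.0] [293.39177102 227.53846154]
top engine 0.93 [216.6, 83.0, 184.4, 177.3] [308.55460855 169.42974553]
top engine 0.28 [123.3, 226.6, 47.3, 23.6] [145.41358025 236.86728395]
top oil_bottle 0.96 [414.1, 252.9, 43.9, 34.0] [434.91076625 268.42386033]
```

Run:
```python
import cv2,numpy as np
a=cv2.imread("pics/side0.png")[150:275,200:385]; b=cv2.imread("pics/top0.png")[80:270,200:400]
a=cv2.resize(a,None,fx=3,fy=3,interpolation=2); b=cv2.resize(b,None,fx=3,fy=3,interpolation=2)
cv2.imwrite("pics/a.png",a);cv2.imwrite("pics/b.png",b)
```

```text
(no output)
```

View pics/a.png

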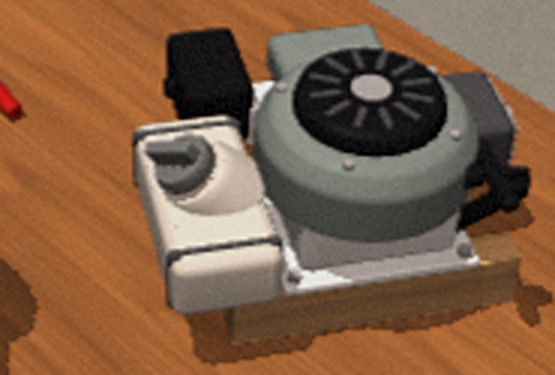

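View pics/b.png

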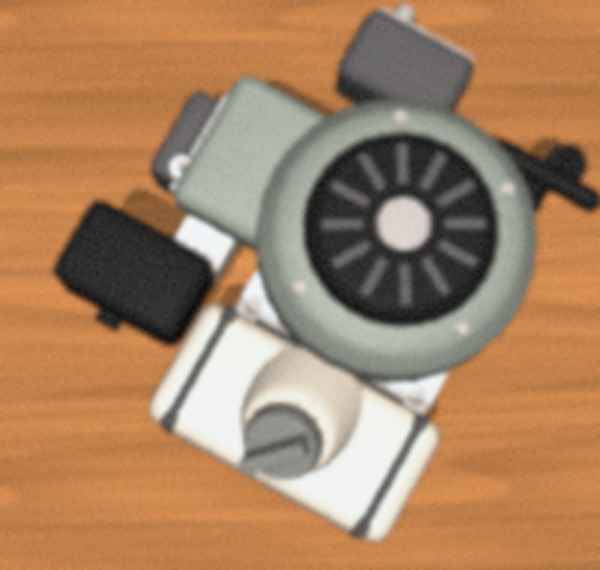

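View pics/top0.png

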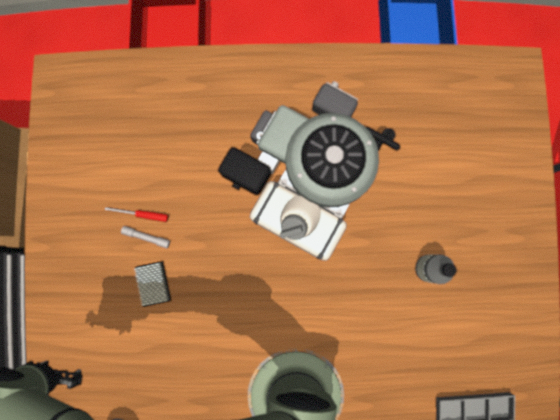

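```bash
cat >> h.py <<'E'
from scipy.optimize import minimize, least_squares
def proj(f,X):
    c=np.atleast_2d(X)@np.array(f["R"]).T+f["t"]; s=c[:,:2]/c[:,2:]
    s=s*(1+f["k1"]*(s**2).sum(1,keepdims=True)); F=210/np.tan(np.radians(f["fovy"]/2))
    return s*F+[f["cx"],f["cy"]]
def ray(f,uv):
    F=210/np.tan(np.radians(f["fovy"]/2)); d=(np.array(uv)-[f["cx"],f["cy"]])/F; s=d.copy()
    for _ in range(9): s=d/(1+f["k1"]*(s@s))
    R=np.array(f["R"]); return -R.T@f["t"], R.T@np.append(s,1)
def tri(fs,uvs):
    A=[];b=[]
    for f,u in zip(fs,uvs):
        o,d=ray(f,u); P=np.eye(3)-np.outer(d,d)/(d@d); A.append(P); b.append(P@o)
    return np.linalg.lstsq(np.vstack(A),np.hstack(b),rcond=None)[0]
def onz(f,u,z): o,d=ray(f,u); return o+d*(z-o[2])/d[2]
T=np.radians(35)
def capR(yaw,phi):  # phi: bar turn clockwise from level (= turn-1.10)
    ex=np.array([np.cos(yaw),np.sin(yaw),0]); z=-np.sin(T)*ex+np.array([0,0,np.cos(T)])
    y=np.array([-np.sin(yaw),np.cos(yaw),0]); xb=Ro.from_rotvec(-phi*z).apply(y)
    return np.c_[xb,np.cross(z,xb),z]
a=np.linspace(0,2*np.pi,40)
disc=lambda r,z: np.c_[r*np.cos(a),r*np.sin(a),0*a+z]
cap=np.vstack([disc(.032,-.011),disc(.035,-.014),disc(.035,-.032)])
bar=np.array([[i*.031,j*.008,k*.012] for k in(1,-1) for i,j in((1,1),(1,-1),(-1,-1),(-1,1))])
E
python3 - <<'E'
from h import *
fs=[];ms=[]
for c in ("side","top"):
    f=optics.grab_frame(c); fs.append(f); ms.append(optics.masks_of("cap_grip",c)[0]["region"])
import pickle; pickle.dump((fs,ms),open("v.pkl","wb"))
s,t=fs
hub=tri(fs,[(200+372/3,150+88/3),(200+403/3,80+222/3)]); print("hub",hub)
P=lambda u,v:(200+u/3,80+v/3)
yaws=[]
for p,q in (((152,412),(375,540)),):
    d=onz(t,P(*q),.1)-onz(t,P(*p),.1); print(np.arctan2(-d[1],-d[0])-np.pi/2)
for p,q in (((166,428),(228,312)),((362,535),(422,420))):
    d=onz(t,P(*q),.17)-onz(t,P(*p),.17); print(np.arctan2(d[1],d[0]))
cen=[np.argwhere(m).mean(0)[::-1] for m in ms]; g=tri(fs,cen); print("cap",g,[m.sum() for m in ms])
yaw=-.52
print("engine-rel",Ro.from_euler('z',-yaw).apply(g-hub))
E
```

```text
hub [ 0.68205864 -0.10456223  0.2680215 ]
-0.5389961237324581
-0.5035911922407188
-0.5046168494128305
cap [ 0.58418528  0.32616509 -0.00755904] [np.int64(327), np.int64(262)]
engine-rel [-0.29895622  0.3251621  -0.27558054]
```

Run:
```python
from h import *
import pickle
fs,ms=pickle.load(open("v.pkl","rb"))
print([np.argwhere(m).mean(0)[::-1] for m in ms])
optics.grab_frame("top")
for d in optics.masks_of("cap_grip","top"): print(d["p"],d["rect"])
D=[d for d in optics.masks_of("cap_grip","top") if abs(d["rect"][0]-278)<8]
if D: ms[1]=D[0]["region"]
pickle.dump((fs,ms),open("v.pkl","wb"))
yaw=-.51
K=4
def sil(f,c,phi,off):
    R=capR(yaw,phi); im=np.zeros((60*K,60*K),np.uint8)
    for M in(cap,bar):
        p=((proj(f,c+M@R.T)-off+.5)*K)
        cv2.fillConvexPoly(im,cv2.convexHull((p*16).astype(np.int32)),255,shift=4)
    return cv2.resize(im,(60,60),interpolation=cv2.INTER_AREA)/255.
offs=[np.array([232,177]),np.array([264,197])]
crop=[m[o[1]:o[1]+60,o[0]:o[0]+60].astype(float) for m,o in zip(ms,offs)]
def cost(v): return sum(np.abs(sil(f,v[:3],v[3],o)-m).sum() for f,o,m in zip(fs,offs,crop))
g=tri(fs,[np.argwhere(m).mean(0)[::-1] for m in ms]); print("cen",g)
best=None
for ph in(-.9,-.7,-.5):
    r=minimize(cost,[*g,ph],method="Nelder-Mead",options=dict(initial_simplex=np.array([[*g,ph]]+[[*(g+d),ph+e] for d,e in zip(np.vstack([np.eye(3)*.006,np.zeros(3)]),(0,0,0,.15))])))
    print(r.x,r.fun)
    if best is None or r.fun<best.fun:best=r
c=best.x[:3]; seat=c-.037*capR(yaw,0)[:,2]; print("seat",seat,"rel hub",Ro.from_euler('z',-yaw).apply(seat-[.682,-.1046,0]))
out=[]
for f,o in zip(fs,offs):
    z=10; b=cv2.resize(f["frame"][o[1]+10:o[1]+50,o[0]+10:o[0]+50],None,fx=z,fy=z,interpolation=cv2.INTER_CUBIC); out.append([b.copy(),b])
    R=capR(yaw,best.x[3])
    p=(((proj(f,c+bar@R.T)-o-10+.5)*z)).astype(np.int32)
    cv2.polylines(b,[p[:4]],True,(0,0,255)); cv2.polylines(b,[p[4:]],True,(0,160,0))
    for k in range(0,80,40):
        q=((proj(f,c+cap[k:k+40]@R.T)-o-10+.5)*z).astype(np.int32); cv2.polylines(b,[q],True,(255,0,0))
im=np.vstack([np.hstack(x) for x in out]); cv2.imwrite("pics/o1.png",cv2.resize(im,(600,600)))
```

```text
[array([259.58103976, 203.72171254]), array([144.46183206, 236.63740458])]
0.55 [276.7, 211.3, 30.1, 27.9]
cen [0.49951551 0.00344583 0.19832937]
[ 0.4892969   0.00827442  0.21489052 -0.82626112] 106.10196078431372
[ 0.49002808  0.00908109  0.21356431 -0.8183196 ] 106.03921568627453
[ 0.4904876   0.00957694  0.21325424 -0.83152459] 105.97254901960784
seat [ 0.50900927 -0.00078331  0.18294561] rel hub [-0.20165765  0.00615531  0.18294561]
```

View pics/o1.png

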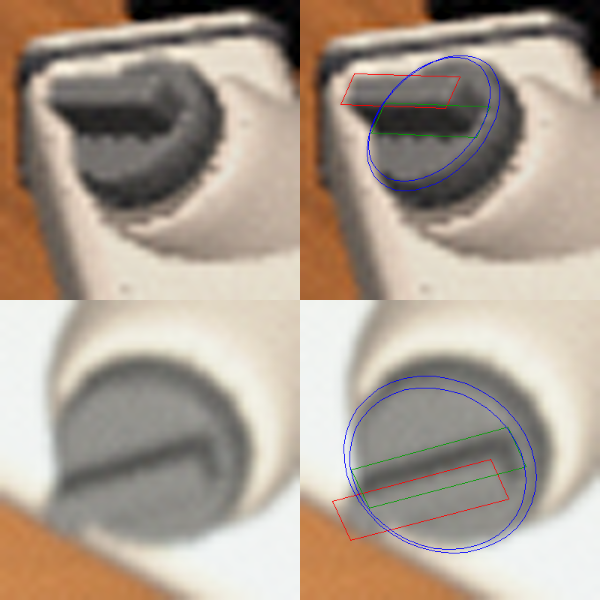

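```bash
cat >> h.py <<'E'
K=4
def labels(f,c,R,off,n=50):
    im=np.zeros((n*K,n*K),np.uint8); cam=-np.array(f["R"]).T@f["t"]; v=R.T@(cam-c)
    def poly(M,l,hull=False):
        p=((proj(f,c+M@R.T)-off+.5)*K*16).astype(np.int32)
        cv2.fillConvexPoly(im,cv2.convexHull(p) if hull else p,l,shift=4)
    poly(np.vstack([disc(.035,-.014),disc(.035,-.032)]),1,True); poly(np.vstack([disc(.032,-.011),disc(.035,-.014)]),1,True); poly(disc(.032,-.011),2)
    # bar sides
    for idx,ax,sg,h,l in(([0,1,5,4],0,1,.031,3),([2,3,7,6],0,-1,.031,4),([1,2,6,5],1,-1,.008,5),([3,0,4,7],1,1,.008,6)):
        if sg*v[ax]>h: poly(bar[idx],l)
    poly(bar[:4],7)
    return im
def resid(v,fs,offs,n=50):
    R=capR(v[4],v[3]); tot=0
    for f,o in zip(fs,offs):
        L=labels(f,v[:3],R,o,n); g=f["frame"][o[1]:o[1]+n,o[0]:o[0]+n].mean(2)
        W=np.stack([cv2.GaussianBlur(cv2.resize((L==k).astype(np.float32),(n,n),interpolation=cv2.INTER_AREA),(0,0),.7) for k in range(8)],-1)
        m=(cv2.dilate((W[...,0]<.9).astype(np.uint8),np.ones((5,5)))>0); A=W[m]; A=A[:,A.sum(0)>2]
        x=np.linalg.lstsq(A,g[m],rcond=None)[0]; tot+=np.minimum(np.abs(A@x-g[m]),50).mean()
    return tot+((v[4]+.51)/.03)**2
E
cat > fit.py <<'E'
from h import *
import pickle
fs,ms=pickle.load(open("v.pkl","rb"))
offs=[np.array([236,181]),np.array([268,201])]
best=None
for ph in(-.9,-.7,-.5):
  for d in([0,0,0],[.005,-.004,0]):
    x0=np.array([.490,.007,.213,ph,-.51])+[*d,0,0]; S=np.vstack([x0,x0+np.diag([.005,.005,.005,.12,.02])])
    r=minimize(resid,x0,(fs,offs),method="Nelder-Mead",options=dict(initial_simplex=S,maxiter=400,xatol=1e-4,fatol=1e-3))
    print(np.round(r.x,4),round(r.fun,3))
    if best is None or r.fun<best.fun:best=r
v=best.x;c=v[:3];R=capR(v[4],v[3]);seat=c-.037*R[:,2]; print("seat",seat,"rel hub",Ro.from_euler('z',-v[4]).apply(seat-[.682,-.1046,0]))
out=[]
for f,o in zip(fs,offs):
    z=8; b=cv2.resize(f["frame"][o[1]:o[1]+50,o[0]:o[0]+50],None,fx=z,fy=z,interpolation=cv2.INTER_CUBIC); out.append([b.copy(),b])
    p=((proj(f,c+bar@R.T)-o+.5)*z).astype(np.int32)
    cv2.polylines(b,[p[:4]],True,(0,0,255)); cv2.polylines(b,[p[4:]],True,(0,160,0))
    for k in range(0,120,40):
        q=((proj(f,c+cap[k:k+40]@R.T)-o+.5)*z).astype(np.int32); cv2.polylines(b,[q],True,(255,0,0))
cv2.imwrite("pics/o2.png",cv2.resize(np.vstack([np.hstack(x) for x in out]),(600,600)))
E
python3 fit.py
```

```text
[ 0.4918  0.0077  0.2122 -0.8169 -0.5183] 34.085
[ 0.4915  0.0074  0.2126 -0.8141 -0.5217] 34.098
[ 0.4912  0.007   0.2131 -0.7776 -0.5015] 34.163
[ 0.4916  0.0077  0.2124 -0.7771 -0.5109] 34.031
[ 0.4915  0.0074  0.2123 -0.7728 -0.5067] 34.071
[ 0.4914  0.0069  0.2122 -0.7727 -0.482 ] 35.077
seat [ 0.51009513 -0.00272508  0.1821349 ] rel hub [-0.19976659  0.00480589  0.1821349 ]
```

View pics/o2.png

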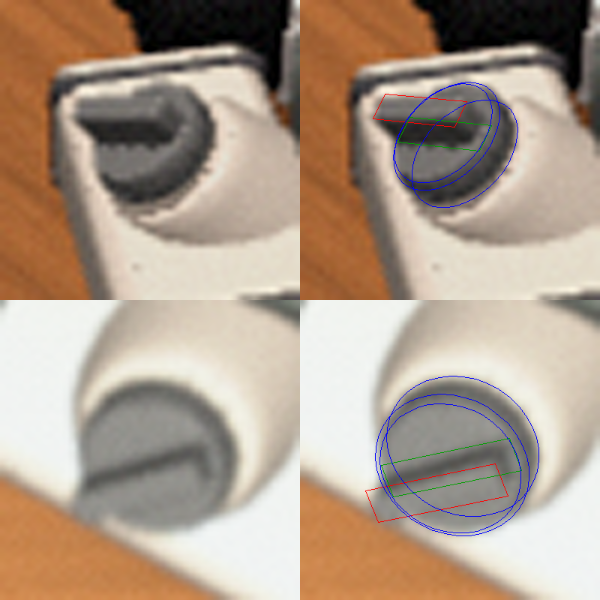

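```bash
cat >> h.py <<'E'
C=np.array([.492,.0075,.2124]); YAW=-.511
def target(phi,below,c=C):
    B=capR(YAW,phi); return c-below*B[:,2], np.c_[B[:,0],-B[:,1],-B[:,2]]
def plan(p,Rt,n,show=8):
    s=monitor.observe(); R0=Ro.from_euler("xyz",s["tool_rot"]); p0=s["position"]
    w=(R0.inv()*Ro.from_matrix(Rt)).as_rotvec(); print("w/row",np.round(w/n,3),"deg/row",np.degrees(np.linalg.norm(w))/n,"dist",np.linalg.norm(p-p0))
    for i in range(min(n,show)):
        Rm=R0*Ro.from_rotvec(w*(i)/n); print(i,np.round(Rm.inv().apply((p-p0)/n)*100,1))
def state():
    s=monitor.observe()
    for k in("clock","position","tool_rot","force","moment","qpos","grip_width","finger_force"): print(k,np.round(s[k],4))
def err(phi,below):
    s=monitor.observe(); p,Rt=target(phi,below); R0=Ro.from_euler("xyz",s["tool_rot"])
    print("to go cm",np.round(R0.inv().apply(p-s["position"])*100,2),"w",np.round((R0.inv()*Ro.from_matrix(Rt)).as_rotvec(),3))
E
python3 - <<'E'
from h import *
p,R=target(-.82,-.09); print(p); plan(p,R,16)
E
```

```text
[0.44697251 0.03274567 0.28612368]
w/row [-0.009 -0.039  0.063] deg/row 4.264561760491268 dist 0.6565692910270903
0 [-2.7 -3.1 -0.3]
1 [-2.9 -2.9 -0.3]
2 [-3.1 -2.7 -0.2]
3 [-3.2 -2.5 -0.1]
4 [-3.4 -2.3  0. ]
5 [-3.5 -2.1  0.1]
6 [-3.6 -1.9  0.3]
7 [-3.7 -1.6  0.4]
```

```bash
python3 -m handwheel '[{"dx":-2.7,"dy":-3.1,"dz":-0.3,"wx":-0.01,"wy":-0.04,"wz":0.06,"claw":55},{"dx":-2.9,"dy":-2.9,"dz":-0.3,"wx":-0.01,"wy":-0.04,"wz":0.06,"claw":55},{"dx":-3.1,"dy":-2.7,"dz":-0.2,"wx":-0.01,"wy":-0.04,"wz":0.06,"claw":55},{"dx":-3.2,"dy":-2.5,"dz":-0.1,"wx":-0.01,"wy":-0.04,"wz":0.06,"claw":55},{"dx":-3.4,"dy":-2.3,"dz":0,"wx":-0.01,"wy":-0.04,"wz":0.06,"claw":55},{"dx":-3.5,"dy":-2.1,"dz":0.1,"wx":-0.01,"wy":-0.04,"wz":0.06,"claw":55},{"dx":-3.6,"dy":-1.9,"dz":0.3,"wx":-0.01,"wy":-0.04,"wz":0.06,"claw":55},{"dx":-3.7,"dy":-1.6,"dz":0.4,"wx":-0.01,"wy":-0.04,"wz":0.06,"claw":55}]' 60
python3 - <<'E'
from h import *
state(); p,R=target(-.82,-.09); plan(p,R,8)
E
```

```text
clock: 1.75
position: [0.2958, 0.3227, 0.2604]
tool_rot: [2.983, 0.288, 2.409]
force: [0.4, 0.8, -0.0]
grip_width: 0.0469
finger_force: 0.0
clock 1.75
position [0.2958 0.3227 0.2604]
tool_rot [2.9829 0.2881 2.4093]
force [ 0.3654  0.8315 -0.0253]
moment [0.0831 0.367  0.0458]
qpos [-1.4342  0.136   0.247   2.1539  0.3941  0.8412 -0.5911]
grip_width 0.0469
finger_force 0.0
w/row [-0.007 -0.039  0.065] deg/row 4.346760998849416 dist 0.3280277132164073
0 [-3.8 -1.5  0.5]
1 [-3.8 -1.3  0.7]
2 [-3.9 -1.   0.8]
3 [-3.9 -0.8  1. ]
4 [-3.9 -0.6  1.1]
5 [-3.9 -0.3  1.3]
6 [-3.9 -0.1  1.4]
7 [-3.8  0.2  1.6]
```

```bash
python3 -m handwheel '[{"dx":-3.8,"dy":-1.5,"dz":0.5,"wx":-0.007,"wy":-0.039,"wz":0.065},{"dx":-3.8,"dy":-1.3,"dz":0.7,"wx":-0.007,"wy":-0.039,"wz":0.065},{"dx":-3.9,"dy":-1.0,"dz":0.8,"wx":-0.007,"wy":-0.039,"wz":0.065},{"dx":-3.9,"dy":-0.8,"dz":1.0,"wx":-0.007,"wy":-0.039,"wz":0.065},{"dx":-3.9,"dy":-0.6,"dz":1.1,"wx":-0.007,"wy":-0.039,"wz":0.065},{"dx":-3.9,"dy":-0.3,"dz":1.3,"wx":-0.007,"wy":-0.039,"wz":0.065},{"dx":-3.9,"dy":-0.1,"dz":1.4,"wx":-0.007,"wy":-0.039,"wz":0.065},{"dx":-3.8,"dy":0.2,"dz":1.6,"wx":-0.007,"wy":-0.039,"wz":0.065}]'
python3 - <<'E'
from h import *
state(); err(-.82,-.09)
E
```

```text
clock 1.75
position [0.2958 0.3227 0.2604]
tool_rot [2.9829 0.2881 2.4093]
force [ 0.3654  0.8315 -0.0253]
moment [0.0831 0.367  0.0458]
qpos [-1.4342  0.136   0.247   2.1539  0.3941  0.8412 -0.5911]
grip_width 0.0469
finger_force 0.0
to go cm [-30.1  -12.3    4.35] w [-0.056 -0.308  0.52 ]schema error: expected keys dx, dy, dz, wx, wy, wz, claw
```

```bash
python3 -m handwheel '[{"dx":-3.8,"dy":-1.5,"dz":0.5,"wx":-0.007,"wy":-0.039,"wz":0.065,"claw":55},{"dx":-3.8,"dy":-1.3,"dz":0.7,"wx":-0.007,"wy":-0.039,"wz":0.065,"claw":55},{"dx":-3.9,"dy":-1.0,"dz":0.8,"wx":-0.007,"wy":-0.039,"wz":0.065,"claw":55},{"dx":-3.9,"dy":-0.8,"dz":1.0,"wx":-0.007,"wy":-0.039,"wz":0.065,"claw":55},{"dx":-3.9,"dy":-0.6,"dz":1.1,"wx":-0.007,"wy":-0.039,"wz":0.065,"claw":55},{"dx":-3.9,"dy":-0.3,"dz":1.3,"wx":-0.007,"wy":-0.039,"wz":0.065,"claw":55},{"dx":-3.9,"dy":-0.1,"dz":1.4,"wx":-0.007,"wy":-0.039,"wz":0.065,"claw":55},{"dx":-3.8,"dy":0.2,"dz":1.6,"wx":-0.007,"wy":-0.039,"wz":0.065,"claw":55}]'
python3 - <<'E'
from h import *
state(); err(-.82,-.09)
E
```

```text
clock: 2.75
position: [0.4484, 0.0325, 0.2864]
tool_rot: [2.694, 0.436, 1.778]
force: [1.3, 0.8, -0.4]
grip_width: 0.0472
finger_force: 0.0
clock 2.75
position [0.4484 0.0325 0.2864]
tool_rot [2.694  0.4357 1.7781]
force [ 1.3167  0.8398 -0.402 ]
moment [0.3476 0.481  0.0237]
qpos [-1.1541 -0.013   0.552   2.3607  0.9165  0.72   -0.9828]
grip_width 0.0472
finger_force 0.0
to go cm [ 0.06 -0.12 -0.05] w [ 0.001  0.004 -0.001]
```

Run:
```python
from h import *
out=[]
for c,o in(("side",(215,150)),("top",(245,170))):
    f=optics.grab_frame(c); z=5; b=cv2.resize(f["frame"][o[1]:o[1]+100,o[0]:o[0]+80],None,fx=z,fy=z,interpolation=2)
    s=monitor.observe(); R=Ro.from_euler("xyz",s["tool_rot"]).as_matrix()
    for d in(0,.09):
        q=(proj(f,s["position"]+R[:,2]*d)-o+.5)*z; cv2.circle(b,tuple(int(i) for i in q[0]),4,(0,0,255),1)
    out.append(b)
cv2.imwrite("pics/p3.png",np.hstack(out))
```

```text
(no output)
```

View pics/p3.png

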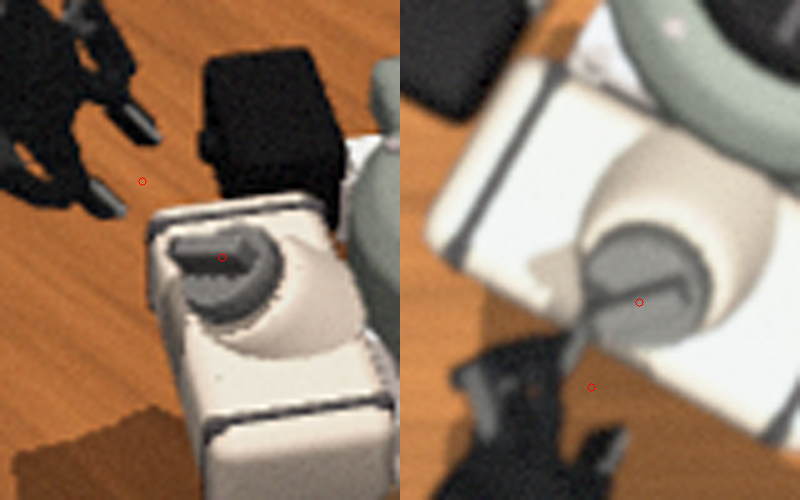

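```bash
python3 -m handwheel '[{"dx":0,"dy":0,"dz":2,"wx":0,"wy":0,"wz":0,"claw":42},{"dx":0,"dy":0,"dz":2.5,"wx":0,"wy":0,"wz":0,"claw":42},{"dx":0,"dy":-0.1,"dz":2.5,"wx":0,"wy":0,"wz":0,"claw":42},{"dx":0,"dy":0,"dz":1,"wx":0,"wy":0,"wz":0,"claw":42},{"dx":0,"dy":0,"dz":0.5,"wx":0,"wy":0,"wz":0,"claw":42},{"dx":0,"dy":0,"dz":0.4,"wx":0,"wy":0,"wz":0,"claw":42},{"dx":0,"dy":0,"dz":0.2,"wx":0,"wy":0,"wz":0,"claw":42},{"dx":0,"dy":0,"dz":0,"wx":0,"wy":0,"wz":0,"claw":42}]'
python3 - <<'E'
from h import *
state(); err(-.82,.007)
out=[]
for c,o in(("side",(215,150)),("top",(245,170))):
    f=optics.grab_frame(c); z=5; b=cv2.resize(f["frame"][o[1]:o[1]+100,o[0]:o[0]+80],None,fx=z,fy=z,interpolation=2); out.append(b)
cv2.imwrite("pics/p4.png",np.hstack(out))
E
```

```text
clock: 3.85
position: [0.4927, 0.0077, 0.2114]
tool_rot: [2.696, 0.436, 1.781]
force: [0.6, -0.7, 0.9]
grip_width: 0.0358
finger_force: 0.0
clock 3.85
position [0.4927 0.0077 0.2114]
tool_rot [2.6957 0.4361 1.781 ]
force [ 0.5941 -0.719   0.8904]
moment [0.3045 0.5297 0.0171]
qpos [-1.0254  0.2752  0.6651  2.3889  1.1463  0.3407 -1.1633]
grip_width 0.0358
finger_force 0.0
to go cm [-0.05 -0.03  0.59] w [0.001 0.003 0.002]
```

View pics/p4.png

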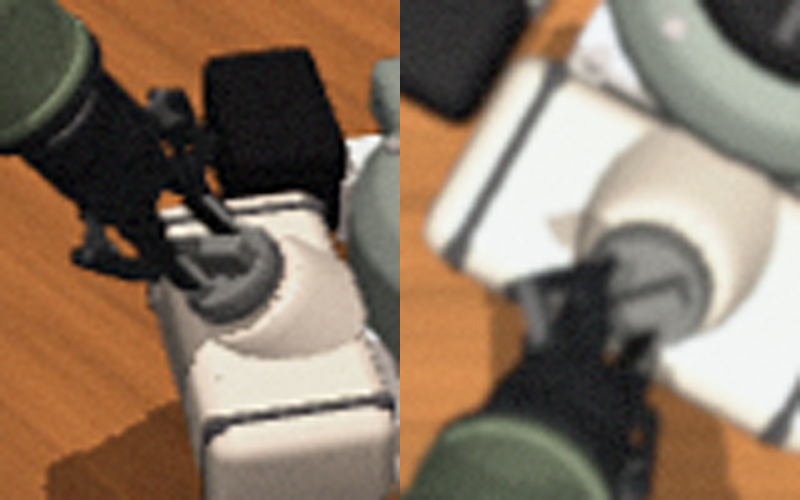

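```bash
python3 -m handwheel '[{"dx":0,"dy":0,"dz":0.3,"wx":0,"wy":0,"wz":0,"claw":42},{"dx":0,"dy":0,"dz":0.2,"wx":0,"wy":0,"wz":0,"claw":30},{"dx":0,"dy":0,"dz":0,"wx":0,"wy":0,"wz":0,"claw":22},{"dx":0,"dy":0,"dz":0,"wx":0,"wy":0,"wz":0,"claw":22}]' 30
python3 - <<'E'
from h import *
state(); err(-.82,.007)
E
```

```text
clock: 4.45
position: [0.4948, 0.0066, 0.2075]
tool_rot: [2.696, 0.436, 1.781]
force: [-38.2, 13.8, 51.8]
grip_width: 0.0241
finger_force: 33.4
clock 4.45
position [0.4948 0.0066 0.2075]
tool_rot [2.6956 0.4358 1.7813]
force [-38.2303  13.8108  51.7685]
moment [-0.7406  1.889  -1.0648]
qpos [-1.0209  0.2918  0.6723  2.3896  1.1699  0.3211 -1.1859]
grip_width 0.0241
finger_force 33.4407
to go cm [-0.07 -0.01  0.13] w [0.001 0.002 0.002]
```

```bash
python3 -m handwheel '[{"dx":0,"dy":0,"dz":0,"wx":0,"wy":0,"wz":0,"claw":0},{"dx":0,"dy":0,"dz":0,"wx":0,"wy":0,"wz":0,"claw":0},{"dx":0,"dy":0,"dz":0,"wx":0,"wy":0,"wz":0,"claw":0}]' 40
python3 - <<'E'
from h import *
state(); err(-.82,.007)
E
```

```text
clock: 4.82
position: [0.4941, 0.0065, 0.2071]
tool_rot: [2.697, 0.436, 1.782]
force: [-53.7, 17.2, 64.5]
grip_width: 0.0156
finger_force: 82.4
clock 4.825
position [0.4941 0.0065 0.2071]
tool_rot [2.6966 0.4356 1.7819]
force [-53.718   17.2392  64.5386]
moment [-0.8601  3.2575 -1.5136]
qpos [-1.0213  0.2913  0.6719  2.3908  1.1695  0.3214 -1.1858]
grip_width 0.0156
finger_force 82.4078
to go cm [-0.1   0.07  0.14] w [0.    0.002 0.003]
```

```bash
python3 -m handwheel '[{"dx":0,"dy":0,"dz":-0.2,"wx":0,"wy":0,"wz":0,"claw":26},{"dx":0,"dy":0,"dz":-0.2,"wx":0,"wy":0,"wz":0,"claw":26},{"dx":0,"dy":0,"dz":0,"wx":0,"wy":0,"wz":0,"claw":26}]' 40
python3 - <<'E'
from h import *
state(); err(-.82,.007)
E
```

```text
clock: 5.2
position: [0.4932, 0.0073, 0.2105]
tool_rot: [2.696, 0.436, 1.781]
force: [0.1, -0.5, 0.3]
grip_width: 0.0222
finger_force: 0.0
clock 5.2
position [0.4932 0.0073 0.2105]
tool_rot [2.6958 0.4362 1.7808]
force [ 0.1189 -0.5197  0.3173]
moment [ 0.3467  0.6167 -0.026 ]
qpos [-1.024   0.2792  0.6668  2.389   1.1511  0.3363 -1.1677]
grip_width 0.0222
finger_force 0.0
to go cm [-0.03 -0.02  0.48] w [0.    0.003 0.002]
```

```bash
python3 -m handwheel '[{"dx":0,"dy":0,"dz":0,"wx":0,"wy":0,"wz":0,"claw":0},{"dx":0,"dy":0,"dz":0,"wx":0,"wy":0,"wz":0,"claw":0},{"dx":0,"dy":0,"dz":0,"wx":0,"wy":0,"wz":0,"claw":0}]' 60
python3 - <<'E'
from h import *
state(); err(-.82,.007)
E
```

```text
clock: 5.58
position: [0.4926, 0.007, 0.2102]
tool_rot: [2.697, 0.437, 1.781]
force: [-14.6, 3.4, 13.7]
grip_width: 0.0144
finger_force: 60.3
clock 5.575
position [0.4926 0.007  0.2102]
tool_rot [2.6969 0.4366 1.781 ]
force [-14.5649   3.3561  13.7089]
moment [-0.0581  1.6787 -0.4638]
qpos [-1.0241  0.2792  0.6666  2.3899  1.1509  0.3367 -1.1678]
grip_width 0.0144
finger_force 60.3204
to go cm [-0.04  0.06  0.48] w [-0.001  0.003  0.002]
```

```bash
cat >> h.py <<'E'
def wr():
    s=monitor.observe(); R=Ro.from_euler("xyz",s["tool_rot"]).inv(); print("tool F",np.round(R.apply(s["force"]),1),"M",np.round(R.apply(s["moment"]),2),"q",np.round(s["qpos"],2))
    t=R.inv().as_matrix(); B=capR(YAW,0); x=B.T@t[:,0]; print("phi",np.round(np.arctan2(-x[1],x[0]),3),"clock",s["clock"],"tcp cap-frame mm",np.round((B.T@(s["position"]-C))*1e3,1),"tilt",np.round(np.degrees(np.arccos(-t[:,2]@B[:,2])),2))
E
python3 -m handwheel '[{"dx":0,"dy":-0.1,"dz":-0.1,"wx":0,"wy":0,"wz":0,"claw":0},{"dx":0,"dy":0,"dz":0,"wx":0,"wy":0,"wz":0,"claw":0}]' 100
python3 - <<'E'
from h import *
state(); wr()
E
```

```text
clock: 5.82
position: [0.492, 0.007, 0.2108]
tool_rot: [2.696, 0.437, 1.781]
force: [11.7, -4.3, -15.5]
grip_width: 0.0134
finger_force: 98.7
clock 5.825
position [0.492  0.007  0.2108]
tool_rot [2.6961 0.4367 1.7809]
force [ 11.67    -4.3019 -15.5233]
moment [0.5599 0.1102 0.5022]
qpos [-1.0261  0.2763  0.667   2.3912  1.1521  0.339  -1.169 ]
grip_width 0.0134
finger_force 98.7397
tool F [ 0.5  2.2 19.8] M [-0.22  0.71 -0.16] q [-1.03  0.28  0.67  2.39  1.15  0.34 -1.17]
phi -0.822 clock 5.825 tcp cap-frame mm [-0.4  0.7 -1.4] tilt 0.19
```

```bash
python3 -m handwheel '[{"dx":0,"dy":0,"dz":0.07,"wx":0,"wy":0,"wz":0.08,"claw":0},{"dx":0,"dy":0,"dz":0,"wx":0,"wy":0,"wz":0.08,"claw":0},{"dx":0,"dy":0,"dz":0,"wx":0,"wy":0,"wz":0.08,"claw":0},{"dx":0,"dy":0,"dz":0,"wx":0,"wy":0,"wz":0,"claw":0}]' 100
python3 - <<'E'
from h import *
state(); wr()
E
```

```text
clock: 6.32
position: [0.4929, 0.0073, 0.2108]
tool_rot: [2.609, 0.323, 1.552]
force: [0.3, 1.5, 8.2]
grip_width: 0.0138
finger_force: 102.6
clock 6.325
position [0.4929 0.0073 0.2108]
tool_rot [2.6094 0.3226 1.5517]
force [0.3177 1.5279 8.2025]
moment [-0.0487 -0.5825  0.2364]
qpos [-1.0572  0.2868  0.7089  2.3914  1.1414  0.3208 -1.3989]
grip_width 0.0138
finger_force 102.6438
tool F [-1.1  4.4 -7. ] M [-0.63 -0.01 -0.05] q [-1.06  0.29  0.71  2.39  1.14  0.32 -1.4 ]
phi -0.581 clock 6.325 tcp cap-frame mm [ 0.2  0.2 -1.9] tilt 0.2
```

```bash
python3 -m handwheel '[{"dx":0,"dy":0,"dz":0,"wx":0,"wy":0,"wz":0.08,"claw":0},{"dx":0,"dy":0,"dz":0,"wx":0,"wy":0,"wz":0.08,"claw":0},{"dx":0,"dy":0,"dz":0,"wx":0,"wy":0,"wz":0.08,"claw":0},{"dx":0,"dy":0,"dz":0,"wx":0,"wy":0,"wz":0.08,"claw":0},{"dx":0,"dy":0,"dz":0,"wx":0,"wy":0,"wz":0.08,"claw":0},{"dx":0,"dy":0,"dz":0,"wx":0,"wy":0,"wz":0.08,"claw":0},{"dx":0,"dy":0,"dz":0,"wx":0,"wy":0,"wz":0,"claw":0}]' 110
python3 - <<'E'
from h import *
state(); wr()
E
```

```text
clock: 7.2
position: [0.4941, 0.0071, 0.2116]
tool_rot: [2.528, 0.058, 1.141]
force: [8.7, -1.8, 12.9]
grip_width: 0.0137
finger_force: 107.8
clock 7.2
position [0.4941 0.0071 0.2116]
tool_rot [2.528  0.0583 1.1412]
force [ 8.6898 -1.7905 12.9489]
moment [-1.145  -2.8619  0.417 ]
qpos [-1.1282  0.3112  0.8062  2.3919  1.0973  0.2804 -1.8334]
grip_width 0.0137
finger_force 107.8449
tool F [ 1.2 14.6 -5.7] M [-3.1   0.26 -0.11] q [-1.13  0.31  0.81  2.39  1.1   0.28 -1.83]
phi -0.1 clock 7.2 tcp cap-frame mm [ 0.7 -1.2 -1.8] tilt 0.3
```

```bash
python3 -m handwheel '[{"dx":0,"dy":0.05,"dz":0,"wx":0,"wy":0,"wz":0.05,"claw":0},{"dx":0,"dy":0.05,"dz":0,"wx":0,"wy":0,"wz":0.05,"claw":0},{"dx":0,"dy":0,"dz":0,"wx":0,"wy":0,"wz":0.05,"claw":0},{"dx":0,"dy":0,"dz":0,"wx":0,"wy":0,"wz":0,"claw":0}]' 110
python3 - <<'E'
from h import *
wr()
E
python3 -m handwheel '[{"dx":0,"dy":0,"dz":0,"wx":0,"wy":0,"wz":0.05,"claw":0},{"dx":0,"dy":0,"dz":0,"wx":0,"wy":0,"wz":0,"claw":0}]' 110
python3 - <<'E'
from h import *
wr()
E
```

```text
clock: 7.7
position: [0.4945, 0.0068, 0.2119]
tool_rot: [2.527, -0.028, 1.02]
force: [5.5, -0.9, 11.1]
grip_width: 0.0136
finger_force: 108.2
tool F [ 2.4 10.6 -6.1] M [-2.33  0.53 -0.48] q [-1.15  0.32  0.84  2.39  1.07  0.27 -1.95]
phi 0.049 clock 7.7 tcp cap-frame mm [ 0.7 -1.8 -1.8] tilt 0.27
clock: 7.95
position: [0.4946, 0.0068, 0.212]
tool_rot: [2.528, -0.057, 0.979]
force: [7.0, -1.8, 12.4]
grip_width: 0.0135
finger_force: 108.3
tool F [ 3.1 12.6 -6.1] M [-2.56  0.72 -0.36] q [-1.16  0.32  0.85  2.39  1.06  0.26 -2.  ]
phi 0.099 clock 7.95 tcp cap-frame mm [ 0.7 -1.9 -1.8] tilt 0.28
```

```bash
python3 -m handwheel '[{"dx":0,"dy":0.06,"dz":0,"wx":0,"wy":0,"wz":0.05,"claw":0},{"dx":0,"dy":0.06,"dz":0,"wx":0,"wy":0,"wz":0.05,"claw":0},{"dx":0,"dy":0,"dz":0,"wx":0,"wy":0,"wz":0,"claw":0}]' 110
python3 - <<'E'
from h import *
wr()
E
python3 -m handwheel '[{"dx":0,"dy":0,"dz":0,"wx":0,"wy":0,"wz":0.05,"claw":0},{"dx":0,"dy":0,"dz":0,"wx":0,"wy":0,"wz":0,"claw":0}]' 110
python3 - <<'E'
from h import *
wr()
E
```

```text
clock: 8.32
position: [0.4949, 0.0065, 0.2123]
tool_rot: [2.536, -0.114, 0.896]
force: [2.0, 2.0, 10.6]
grip_width: 0.014
finger_force: 108.2
tool F [ 4.   6.1 -8.2] M [-1.26  0.84 -0.25] q [-1.17  0.33  0.87  2.39  1.04  0.25 -2.07]
phi 0.199 clock 8.325 tcp cap-frame mm [ 0.5 -2.4 -1.8] tilt 0.22
clock: 8.57
position: [0.495, 0.0064, 0.2124]
tool_rot: [2.541, -0.142, 0.855]
force: [3.8, 1.5, 10.9]
grip_width: 0.0139
finger_force: 108.2
tool F [ 5.1  7.3 -7.4] M [-1.49  0.89 -0.08] q [-1.18  0.33  0.88  2.39  1.03  0.25 -2.11]
phi 0.249 clock 8.575 tcp cap-frame mm [ 0.5 -2.6 -1.8] tilt 0.24
```

```bash
python3 -m handwheel '[{"dx":0,"dy":0.05,"dz":0,"wx":0,"wy":0,"wz":0.05,"claw":0},{"dx":0,"dy":0,"dz":0,"wx":0,"wy":0,"wz":0,"claw":0}]' 110
python3 - <<'E'
from h import *
wr()
E
python3 -m handwheel '[{"dx":0,"dy":0,"dz":0,"wx":0,"wy":0,"wz":0.05,"claw":0},{"dx":0,"dy":0,"dz":0,"wx":0,"wy":0,"wz":0,"claw":0}]' 110
python3 - <<'E'
from h import *
wr()
E
```

```text
clock: 8.82
position: [0.4951, 0.0062, 0.2125]
tool_rot: [2.548, -0.17, 0.813]
force: [1.4, 2.7, 9.6]
grip_width: 0.0131
finger_force: 108.2
tool F [ 4.5  4.4 -7.9] M [-0.9   0.93  0.02] q [-1.18  0.34  0.89  2.39  1.02  0.24 -2.15]
phi 0.299 clock 8.825 tcp cap-frame mm [ 0.4 -2.8 -1.8] tilt 0.21
clock: 9.07
position: [0.4952, 0.0061, 0.2126]
tool_rot: [2.556, -0.198, 0.77]
force: [2.6, 1.6, 10.6]
grip_width: 0.0136
finger_force: 108.3
tool F [ 5.   6.  -7.8] M [-1.15  0.97  0.06] q [-1.19  0.34  0.9   2.39  1.01  0.23 -2.19]
phi 0.349 clock 9.075 tcp cap-frame mm [ 0.3 -2.9 -1.8] tilt 0.22
```

```bash
python3 -m handwheel '[{"dx":0,"dy":0,"dz":0,"wx":0,"wy":0,"wz":0.04,"claw":0},{"dx":0,"dy":0,"dz":0,"wx":0,"wy":0,"wz":0,"claw":0}]' 110
python3 - <<'E'
from h import *
wr()
E
```

```text
clock: 9.32
position: [0.4952, 0.006, 0.2126]
tool_rot: [2.563, -0.22, 0.736]
force: [2.7, 2.0, 12.4]
grip_width: 0.0135
finger_force: 108.3
tool F [ 6.   6.5 -9.4] M [-1.32  0.95  0.19] q [-1.2   0.34  0.91  2.39  1.    0.23 -2.22]
phi 0.389 clock 9.325 tcp cap-frame mm [ 0.3 -3.  -1.8] tilt 0.23
```

```bash
python3 -m handwheel '[{"dx":0,"dy":0,"dz":0,"wx":0,"wy":0,"wz":0,"claw":30},{"dx":0,"dy":0,"dz":0,"wx":0,"wy":0,"wz":0,"claw":42},{"dx":0,"dy":0,"dz":-0.5,"wx":0,"wy":0,"wz":0,"claw":42},{"dx":0,"dy":0,"dz":-2,"wx":0,"wy":0,"wz":0,"claw":42},{"dx":0,"dy":0,"dz":-3,"wx":0,"wy":0,"wz":0,"claw":42},{"dx":0,"dy":0,"dz":-3,"wx":0,"wy":0,"wz":0,"claw":42},{"dx":0,"dy":0,"dz":-2,"wx":0,"wy":0,"wz":0,"claw":42}]' 60
python3 - <<'E'
from h import *
wr()
out=[];fs=[]
offs=[np.array([236,181]),np.array([268,201])]
for c,o in zip(("side","top"),offs):
    f=optics.grab_frame(c); fs.append(f); z=8; b=cv2.resize(f["frame"][o[1]:o[1]+50,o[0]:o[0]+50],None,fx=z,fy=z,interpolation=2); out.append(b)
cs=[(resid([.4918,.0075,.2122,p,-.511],fs,offs),p) for p in np.arange(-.2,1.1,.05)]; print([(round(p,2),round(r,1)) for r,p in sorted(cs)[:4]])
for f,o,b in zip(fs,offs,out):
    q=((proj(f,np.array([.4918,.0075,.2122])+bar[:4]@capR(YAW,.39).T)-o+.5)*8).astype(np.int32); out.append(cv2.polylines(b.copy(),[q],True,(0,0,255)))
cv2.imwrite("pics/p5.png",cv2.resize(np.vstack([np.hstack(out[:2]),np.hstack(out[2:])]),(600,600)))
E
```

```text
clock: 10.2
position: [0.4406, 0.0358, 0.2985]
tool_rot: [2.565, -0.219, 0.737]
force: [-0.4, 0.1, -0.0]
grip_width: 0.036
finger_force: 0.0
tool F [-0.2 -0.3 -0.2] M [ 0.57 -0.23  0.01] q [-1.48 -0.09  0.82  2.36  0.93  0.82 -2.21]
phi 0.388 clock 10.2 tcp cap-frame mm [ -0.4  -1.3 104.2] tilt 0.07
[(np.float64(0.35), np.float64(42.4)), (np.float64(0.45), np.float64(42.6)), (np.float64(0.5), np.float64(43.1)), (np.float64(0.4), np.float64(43.1))]
```

View pics/p5.png

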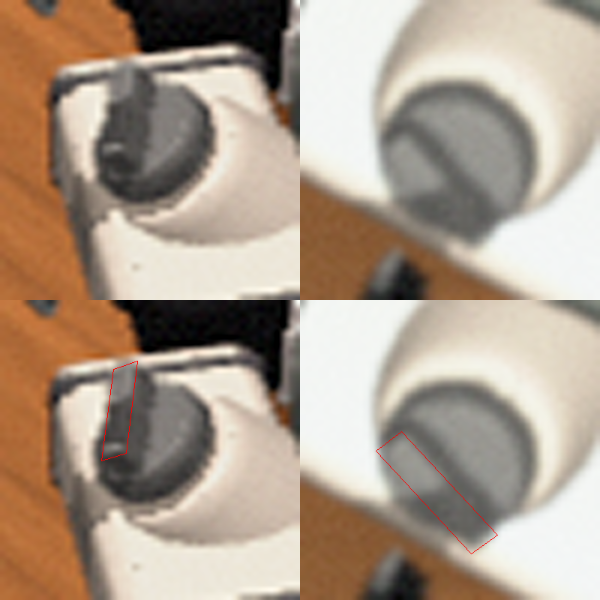

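The bar sits at about 0.39 rad past level in both views: in the side picture it runs from (125,65) down to (115,170), and in the top picture from (395,130) to (480,235). It did not spring back, and the gripper is clear of the cap.

```bash
python3 -c "
from workcell import job_done
print(job_done())"
```

```text
the job is handed in; nothing more can be done
None
```

The fuel cap is screwed home to its first click and released: after I let go, the bar stayed about 0.39 rad past level, short of the second click. While I was first closing on the bar, the fingertips pressed the cap's top with about 86 N (wrist limit 120 N), so I backed off and regripped. The arm touched only the cap, and the job was handed in at about 10 s.

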